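# Set up a soldering station with a heat-sink stack on the preheating plate

## Robot

A 6-joint arm with a two-finger parallel gripper is mounted at the origin on the work surface. World frame = base frame: x ahead of the robot, y to its left, z up, the work surface at z = 0. Lengths are in m, angles in degrees, forces in N, time in s.
With the tool pointing down it reaches from about 0.3 to 0.75 m from the base axis. Payload 8.5 kg.
Tool frame: the origin (TCP) lies midway between the tips of the shut fingers; the grasp point (between the pads) lies 19 mm behind it; z points along the fingers, y is the line along which they close (so a half turn about z gives the same grasp; the last joint's range is limited). The gripper opens to 85 mm and grips with 20 to 120 N. Pads are 22 mm wide; open, the fingers measure 114 mm over their backs; the gripper's body (76 mm by 85 mm) begins 54 mm behind the grasp point. The pads swing forward as they close: fully open they stand 13 mm farther back than shut.
Start: joints at [64.441, 21.807, 74.336, -0, 83.858, -12.336], TCP at [0.126, 0.535, 0.204] pointing down, gripper open.
Joint ranges: [-178.18, 178.18], [-50.72, 133.34], [12.68, 142.11], [-81.47, 261.47], [9.98, 163.14], [-165.26, 165.26]. Speed limits (degrees/s): [136.94, 136.94, 180, 180, 180, 180].

## Interface

Orientations are given as a 3x3 rotation matrix whose columns are the frame's x, y, z axes.
In Python, from rig import monitor, optics, close_job, models gives the robot as it stands.
- The arm moves only by the tool step_arm, never from a script. Its arguments are lists of equal length, an entry for each row: "fingers": the closure, from -1 (fully open) to 1 (shut); "travel": the shift along the tool's x, y, z scaled (see below), a list of three; "twist": the turn about the tool's z scaled (see below). In form: {"fingers": [fingers, ...], "travel": [[tx, ty, tz], ...], "twist": [twist, ...]}. A call has 1 to 10 rows; each row shifts and turns the commanded pose from where the row before left it, along the tool's axes as they then stand; what a row does not reach is not made up. The controller multiplies each number of a shift by 100 mm and each number of a turn by pi rad. A row lasts 1/8 s, in which the tool goes at most 62.5 mm and 10.7 degrees, less where a joint would pass 70% of its speed; a pose out of reach is approached as far as the arm can. A call with a number of a shift or a turn outside -1 to 1 is refused whole. A call with a gripper value outside its range is refused whole. The fingers move at their own pace and stop on an object; "force" is the grip in N (left out, the last holds). Time passes only in rows, so rows that do not move let the fingers close. It gives the time, the measured TCP pose, the force, the opening and the grip force at its end, in the units of the state.
- monitor.observe(): the state, without advancing time (a new reading comes with each control period).
- optics.get_image(name): name is "side" or "top"; returns (picture, depth): 420x560x3 uint8, blue, green, red; 420x560 float32, m along the optical axis (not along the pixel's ray), 0 where there is no reading.
- optics.get_calibration(name): a dict with "vertical_fov" (degrees; the focal length in pixels is half the picture's height over the tangent of half this angle, whatever the lens; pixels are square), "cx", "cy" (the principal point, pixels), "distortion" ([k1, k2, p1, p2, k3] as OpenCV has them; the pictures are not rectified), "world_from_camera" (4x4, takes a point from camera to world coordinates). Camera axes: x right, y up, looking along -z (the intrinsics and any distortion apply to the point x, -y, -z); pixel columns grow to the right and rows downward; lengths in m; the calibration is good to about 2 mm. A picture is of the moment at which its call begins. get_calibration takes no time and is no camera call.
- close_job(): hands the job in; it is judged then, once.
Trained networks look in the newest picture that a camera, given by its name, has taken for a name from the list of things; names that differ only in an ending like _2 or _b are one class to them, and where a whole thing is asked for, a point or a joint stands for the part that bears it (a point fixed in the world has none). Each returns a list of dicts, best first, with "confidence" (0 to 1); they miss things now and then, are a little off and sometimes report something else, mostly with a low value. They report only what shows in the picture. A call takes as long as a camera call.
- models.trace(camera, query): "mask" (420x560 bool, what is visible of it) and "point" ([column, row] in pixels, amid what is visible of it).
- models.landmark_of(camera, query): "point" ([column, row] in pixels: a listed point, or the origin of a listed thing).
The state is a dict: "time_s": time; "q": joint angles; "qvel": joint speeds; "joint_efforts": joint torques, N m; "position": TCP position; "tool_rot": TCP orientation; "ft_force": force on the tool from outside, world axes, zero at the start; "wrist_torque": the same for the moment, N m; "grip_width": finger opening in m; "gripper_force": force on a finger pad.
Only numpy, scipy, OpenCV 4.12 (cv2) and the standard library are available. Lean on these libraries where they do the work, as an engineer would, in place of code of your own. Each camera call takes 0.05 s, during which the arm holds its last target. There are 200 camera calls.

## Task

Get this place ready for soldering the heat sink: lay the copper base in the middle of the hot plate, stand the larger heat sink on the middle of the base, fins up, both with their long sides along the plate's long side, and set the steel weight gently on the middle of the fins. Stand the rosin tin on the bench in the middle of the gap between hot plate and iron stand, and the solder reel upright on the bench about 4 cm off the middle of the hot plate's other end, the one away from the stand. Leave the flux bottle and the small spare heat sink where they are.

Things in the scene. Friction and masses are not known exactly. Their poses are not given: they have to be found in the camera images.
- hot_plate: Hot plate, fixed: white steel case 150 mm deep (its x) by 200 mm long (its y), black vent slots at both ends, top at 48 mm; in its middle a dark heated plate 136 (x) by 130 mm (y), its flat top 56 mm above the bench. It stands left or right of the iron stand, turned by up to 0.12 rad. Origin: centre of its underside, at bench height; z up; knob and display on its -x side.
- iron_stand: Soldering-iron stand, fixed to the bench: dark base 135 mm deep (its x) by 80 mm wide (its y), 16 mm thick, with a sloping steel funnel holding an iron whose grey handle leans towards the stand's -x; 150 mm tall in all, nothing overhangs the base. Origin: centre of the base's underside; z up.
- copper_base: Loose copper plate, 56 mm (its x) by 80 mm (its y) by 10 mm thick, with a silvery tinned pad on top and a hole mark near each corner; about 0.39 kg. It lies flat on the bench. Origin: centre of its underside; z up. Easily gripped across its 56 mm width (along its x), fingertips close to the bench.
- heat_sink: The larger of the two loose finned aluminium heat sinks: 44 mm (its x) by 60 mm (its y), 32 mm tall, a 5 mm base with seven 2 mm fins that run along its y; about 0.11 kg. The outer fins are flush with the base's sides, so it can be gripped across its 44 mm width (along its x). Origin: centre of its underside; z up.
- weight: Loose dark steel hold-down weight: a block 40 by 40 mm and 34 mm tall with a bright round knob on top, 18 mm in diameter and 28 mm tall (62 mm in all); about 0.5 kg. Origin: centre of its underside; z up.
- rosin_tin: Loose round open aluminium tin, 60 mm in diameter and 26 mm tall, filled with solid amber rosin to 4 mm below the rim; about 0.07 kg. It stands upright. Origin: centre of its underside; z up.
- solder_reel: Loose reel of solder standing on one of its flanges: black flanges 54 mm in diameter, 50 mm tall, silvery winding between them; about 0.25 kg. Origin: centre of its underside; z up. It can be gripped across its 54 mm flanges.
- flux_bottle: Bystander: brown closed flux bottle with a black cap and a paper label, 38 mm in diameter, 85 mm tall, loose on the bench. Origin: centre of its underside. To be left where it is.
- spare_sink: Bystander: the small spare finned aluminium heat sink, 30 mm (its x) by 34 mm (its y), 14 mm tall, loose on the bench. Origin: centre of its underside. To be left where it is.

How it is judged:
By the outcome, as a careful person would: the job done as asked, in the order asked, and still so for the second after the job is handed in, with the robot touching nothing.
It also fails if it takes over 120 s, if anything falls off the work surface, if the arm or the gripper's body presses on something with over 40 N, if the wrist force passes 120 N, or if a joint passes its speed limit or range.

## Working session

There is one attempt and no reset: what is moved stays moved. The work goes in short steps, Python scripts to look and compute and a tool call to move; the robot and the scene stay as the last step left them, time stands still between calls to the robot, and variables do not carry over. Pictures are saved under pics/ and viewed, at most 14 in all, crops included, and the job is handed in when it is done.

Besides the shell and the picture viewer there is one more tool, called after "Request:" by a JSON object that holds its "api" and its "payload". step_arm: Moves the arm, as the interface text tells. Its arguments: {"type":"object","properties":{"fingers":{"type":"array","items":{"type":"number"}},"travel":{"type":"array","items":{"type":"array","items":{"type":"number"}}},"twist":{"type":"array","items":{"type":"number"}},"force":{"type":"number"}},"required":["fingers","travel","twist"]}

```bash
mkdir -p pics; ls
cat > h.py <<'E'
import numpy as np, cv2
from rig import monitor, optics, close_job, models
def cal(n):
    c=optics.get_calibration(n); f=210/np.tan(np.radians(c["vertical_fov"])/2)
    return np.array([[f,0,c["cx"]],[0,f,c["cy"]],[0,0,1]]),np.array(c["distortion"],float),np.array(c["world_from_camera"])
def rays(n,px):
    K,D,T=cal(n); u=cv2.undistortPoints(np.array(px,float).reshape(-1,1,2),K,D).reshape(-1,2)
    d=np.c_[u[:,0],-u[:,1],-np.ones(len(u))]
    return T[:3,3],d@T[:3,:3].T
def at_z(n,px,z):
    o,d=rays(n,px); z=np.asarray(z); return o+d*((z-o[2])/d[:,2])[:,None]
def at_depth(n,px,dep):
    o,d=rays(n,px); return o+d*np.asarray(dep)[:,None]
E
python3 - <<'E'
from h import *
for n in("side","top"):
    im,d=optics.get_image(n); cv2.imwrite(f"pics/{n}0.png",im); np.save(f"{n}0.npy",d); cv2.imwrite(f"{n}0im.png",im)
    print(n,cal(n)[2].round(3).tolist(),cal(n)[1])
    for q in "hot_plate iron_stand copper_base heat_sink weight rosin_tin solder_reel flux_bottle spare_sink".split():
        for r in models.trace(n,q)[:3]:
            m=r["mask"]&(d>0); vs,us=np.nonzero(m)
            P=at_depth(n,np.c_[us,vs],d[m])
            h=np.percentile(P[:,2],95); t=P[np.abs(P[:,2]-h)<.006]
            print(q,round(r["confidence"],2),[int(x) for x in r["point"]],m.sum(),"z95",h.round(3),"med",np.median(t,0).round(3))
E
```

```text
pics
side [[0.971, 0.177, -0.16, 0.347], [-0.238, 0.683, -0.691, -0.657], [-0.014, 0.709, 0.705, 0.752], [0.0, 0.0, 0.0, 1.0]] [-0.17337688  0.          0.          0.          0.        ]
hot_plate 0.89 [309, 183] 5220 z95 0.057 med [0.603 0.128 0.055]
iron_stand 0.94 [364, 280] 3446 z95 0.13 med [ 0.593 -0.164  0.131]
iron_stand 0.15 [258, 275] 906 z95 0.033 med [ 0.432 -0.093  0.031]
copper_base 0.57 [225, 163] 561 z95 0.011 med [0.429 0.269 0.009]
heat_sink 0.6 [256, 278] 999 z95 0.033 med [ 0.433 -0.093  0.031]
weight 0.68 [245, 122] 348 z95 0.059 med [0.509 0.393 0.06 ]
weight 0.19 [222, 160] 542 z95 0.011 med [0.429 0.269 0.009]
rosin_tin 0.59 [243, 234] 717 z95 0.026 med [0.433 0.024 0.023]
solder_reel 0.67 [323, 385] 1296 z95 0.051 med [ 0.49  -0.336  0.049]
flux_bottle 0.6 [233, 190] 479 z95 0.082 med [0.438 0.131 0.082]
spare_sink 0.58 [274, 345] 371 z95 0.014 med [ 0.433 -0.235  0.012]
top [[0.012, 0.998, -0.06, 0.467], [-0.999, 0.009, -0.04, 0.006], [-0.039, 0.061, 0.997, 0.886], [0.0, 0.0, 0.0, 1.0]] [0.02575718 0.         0.         0.         0.        ]
hot_plate 0.68 [231, 174] 6685 z95 0.058 med [0.606 0.136 0.056]
iron_stand 0.67 [367, 170] 2377 z95 0.137 med [ 0.593 -0.149  0.139]
heat_sink 0.66 [340, 251] 621 z95 0.034 med [ 0.433 -0.089  0.032]
weight 0.59 [113, 216] 448 z95 0.062 med [0.51  0.399 0.062]
rosin_tin 0.75 [287, 251] 627 z95 0.026 med [0.434 0.024 0.023]
solder_reel 0.82 [455, 224] 677 z95 0.052 med [ 0.491 -0.332  0.05 ]
flux_bottle 0.8 [230, 249] 295 z95 0.087 med [0.441 0.139 0.085]
spare_sink 0.62 [405, 255] 224 z95 0.015 med [ 0.433 -0.233  0.013]
```

View pics/top0.png

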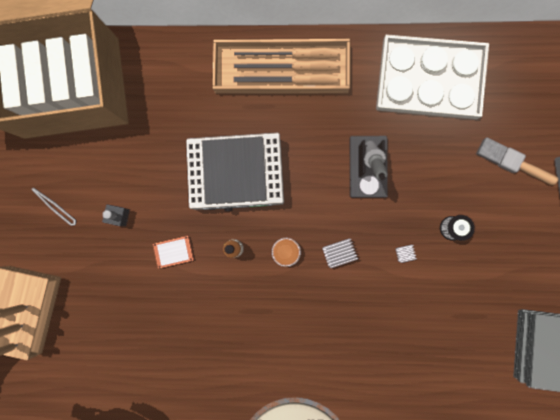

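View pics/side0.png

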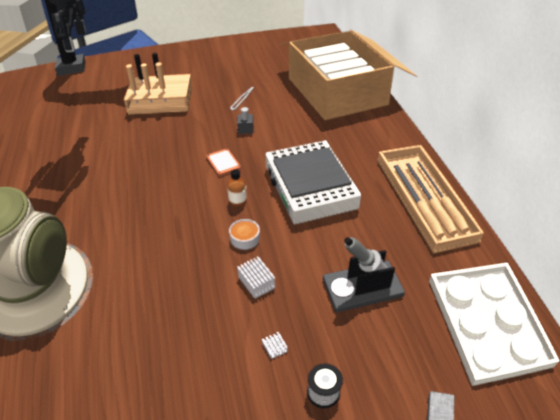

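The top view shows copper (173,252), flux (233,249), tin (286,252), sink (340,253), spare (405,254), reel (457,228), weight (115,216), plate (235,171) and stand (368,167). The networks agree with it. Next I fit the poses.

```bash
cat >> h.py <<'E'
OB=dict(plate=((.61,.13),.14,.0525,.0605),case=((.61,.13),.16,.043,.0515),standbase=((.60,-.155),.11,.011,.021),copper=((.43,.27),.07,.006,.015),sink=((.433,-.091),.055,.026,.038),weightblk=((.51,.396),.045,.028,.038),knob=((.51,.396),.045,.054,.068),tin=((.434,.024),.05,.018,.032),reel=((.49,-.334),.05,.044,.056),flux=((.44,.135),.05,.078,.092),spare=((.433,-.234),.04,.009,.019))
def cloud(n,im,d):
    vs,us=np.nonzero(d>0); return at_depth(n,np.c_[us,vs],d[vs,us]),im[vs,us]
def fit(n,im,d,keys=None,OB=OB):
    P,C=cloud(n,im,d)
    for k in keys or OB:
        c,r,a,b=OB[k]; s=(np.hypot(*(P[:,:2]-c).T)<r)&(P[:,2]>a)&(P[:,2]<b)
        if s.sum()<5: print(n,k,"few");continue
        R=cv2.minAreaRect((P[s,:2]*1000).astype(np.float32)); e=cv2.minEnclosingCircle((P[s,:2]*1000).astype(np.float32))
        print(n,k,s.sum(),"rect",np.round(R[0],1),np.round(R[1],1),round(R[2],1),"circ",np.round(e[0],1),round(e[1],1),"z",np.median(P[s,2]).round(4))
E
python3 - <<'E'
from h import *
for n in("top","side"): fit(n,cv2.imread(f"{n}0im.png"),np.load(f"{n}0.npy"))
im=cv2.imread("top0im.png")
a=cv2.resize(im[190:280,90:290],None,fx=4,fy=3.3*4/3.3,interpolation=2)
b=cv2.resize(im[120:220,170:400],None,fx=3.4,fy=3.4,interpolation=2)
a=cv2.resize(a,(800,360))[:270];b=cv2.resize(b,(782,340));
o=np.zeros((600,800,3),np.uint8);o[:270,:800]=a[:270];o[270:600,:782]=b[:330];cv2.imwrite("pics/c1.png",o)
E
```

```text
top plate 3896 rect [606.2 141.2] [136.2 139.4] 4.1 circ [606.2 135.8] 92.3 z 0.0561
top case 2539 rect [566.  133.6] [232.1 199.9] 4.1 circ [585.7 134.7] 135.8 z 0.0482
top standbase 1351 rect [ 622.4 -153.5] [ 80.9 134.3] 89.8 circ [ 623.  -152.6] 76.0 z 0.0163
top copper 916 rect [431.1 273.8] [55.9 80.2] 14.0 circ [430.9 273.6] 47.6 z 0.0104
top sink 229 rect [434.1 -89.4] [43.8 59.4] 19.0 circ [433.9 -89.4] 36.1 z 0.0317
top weightblk 269 rect [510.  398.8] [43.5 39.7] 79.5 circ [509.4 399.3] 27.7 z 0.0341
top knob 66 rect [509.8 399.6] [16.3 16. ] 32.4 circ [510.  399.6] 8.6 z 0.0617
top tin 604 rect [435.1  24.9] [58. 58.] 1.0 circ [434.7  24.9] 29.8 z 0.0229
top reel 543 rect [ 490.3 -333.4] [51.3 51.8] 0.6 circ [ 490.6 -333.4] 26.8 z 0.0499
top flux 73 rect [441. 138.] [18.7 16.2] 89.5 circ [441. 138.] 9.4 z 0.0852
top spare 96 rect [ 434.8 -233.3] [30.4 36.2] 12.8 circ [ 435.3 -233.2] 23.3 z 0.0135
side plate 2306 rect [605.1 130.3] [136.7 140.2] 4.2 circ [605.1 134.1] 92.2 z 0.0549
side case 1658 rect [565.2 132.1] [230.7 202.9] 4.2 circ [585.  130.8] 135.0 z 0.0473
side standbase 1571 rect [ 621.9 -155. ] [136.2  81.8] 1.0 circ [ 621.1 -155.1] 76.6 z 0.0154
side copper 484 rect [429.7 272.2] [56.6 85.5] 13.2 circ [428.7 270.9] 49.2 z 0.0088
side sink 407 rect [432.3 -91. ] [45.7 62.1] 19.2 circ [432.3 -91. ] 38.0 z 0.0305
side weightblk 128 rect [509.1 397.1] [44. 36.] 79.2 circ [509.3 398.1] 27.6 z 0.0328
side knob 41 rect [509.9 395.6] [16.7 18.6] 18.5 circ [510.9 396.9] 10.6 z 0.0604
side tin 583 rect [432.6  23.7] [60.2 60.4] 27.3 circ [433.9  23.6] 31.7 z 0.0227
side reel 894 rect [ 489.3 -336.2] [52.9 52.1] 71.5 circ [ 489.7 -335.6] 27.4 z 0.0492
side flux 58 rect [438.2 136. ] [17.1 21.8] 16.1 circ [439.3 136.1] 11.7 z 0.0827
side spare 160 rect [ 432.9 -235. ] [30.8 34.2] 14.1 circ [ 433.1 -235. ] 21.8 z 0.0125
```

View pics/c1.png

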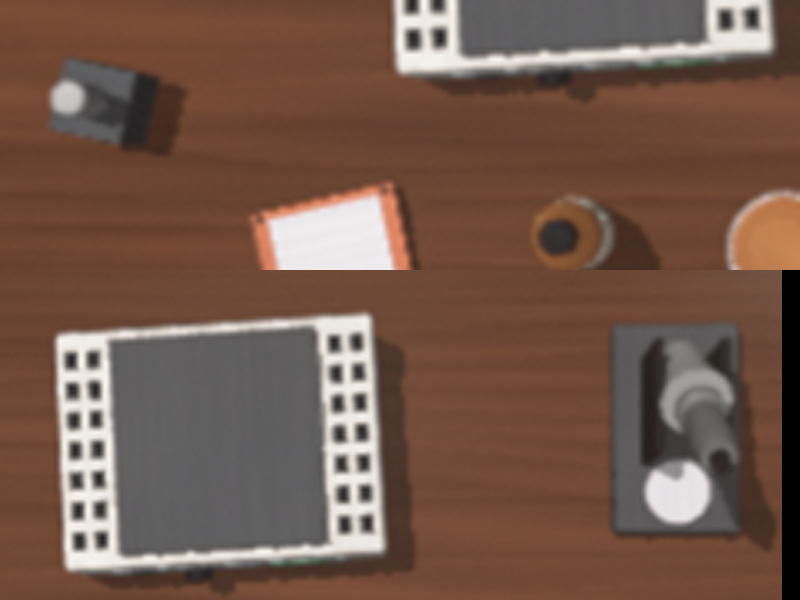

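```bash
cat >> h.py <<'E'
def plan(x,y,z,yaw):
    s=monitor.observe(); R=np.array(s["tool_rot"]); p=np.array(s["position"])
    cur=np.degrees(np.arctan2(R[1,1],R[0,1]))
    dy=(yaw-cur+90)%180-90            # world yaw change of closing line, half-turn symmetric
    tw=-dy if R[2,2]<0 else dy
    R2=cv2.Rodrigues(np.array([0,0,np.radians(dy)]))[0]@R
    print("t",round(s["time_s"],2),"p",p.round(4),"cur",cur.round(1),"tilt",R[:,2].round(3),"w",round(s["grip_width"],4),"q6",np.round(s["q"][5],1),"F",np.round(s["ft_force"],1))
    print("  twist",round(tw/180,4),"then travel",(R2.T@(np.array([x,y,z])-p)*10).round(4))
E
python3 -c "
from h import *
print(np.array(monitor.observe()['tool_rot']).round(3))
plan(.4304,.273,.10,13.8)"
```

```text
[[-0.973  0.229 -0.   ]
 [ 0.229  0.973  0.   ]
 [ 0.     0.    -1.   ]]
t 1.0 p [0.1258 0.5354 0.2035] cur 76.8 tilt [-0.  0. -1.] w 0.0854 q6 -12.3 F [ 1.1 -0.5  0.1]
  twist 0.3499 then travel [-3.2749  2.3319  1.0351]
```

Request:
{"api": "step_arm", "payload": {"fingers": [-0.5, -0.5, -0.5, -0.5, -0.5, -0.5, -0.5, -0.5], "travel": [[0, 0, 0], [0, 0, 0], [0, 0, 0], [0, 0, 0], [0, 0, 0], [0, 0, 0], [0, 0, 0], [0, 0, 0]], "twist": [0.05, 0.05, 0.05, 0.05, 0.05, 0.05, 0.05, 0], "force": 40}}

```text
time_s: 2.0
position: [0.1258, 0.5354, 0.2035]
tool_rot: [[-0.239, 0.971, 0.0], [0.971, 0.239, 0.0], [0.0, 0.0, -1.0]]
ft_force: [-0.5, -0.2, 0.5]
grip_width: 0.064
gripper_force: 0.0
```

Request:
{"api": "step_arm", "payload": {"fingers": [-0.5, -0.5, -0.5, -0.5, -0.5, -0.5, -0.5, -0.5, -0.5, -0.5], "travel": [[-0.365, 0.259, 0.05], [-0.365, 0.259, 0.1], [-0.365, 0.259, 0.1], [-0.365, 0.259, 0.1], [-0.365, 0.259, 0.1], [-0.365, 0.259, 0.1], [-0.365, 0.259, 0.1], [-0.365, 0.259, 0.1], [-0.355, 0.26, 0.1], [0, 0, 0]], "twist": [0, 0, 0, 0, 0, 0, 0, 0, 0, 0]}}

```text
time_s: 3.25
position: [0.4319, 0.2712, 0.1178]
tool_rot: [[-0.238, 0.971, -0.001], [0.971, 0.238, -0.001], [-0.0, -0.001, -1.0]]
ft_force: [0.0, 0.3, 0.8]
grip_width: 0.0638
gripper_force: 0.0
```

```bash
python3 -c "
from h import *
plan(.4304,.273,.02,13.8)"
```

```text
t 3.25 p [0.4319 0.2712 0.1178] cur 13.8 tilt [-0.001 -0.001 -1.   ] w 0.0638 q6 5.1 F [0.  0.3 0.8]
  twist -0.0002 then travel [ 0.0216 -0.0093  0.9779]
```

Request:
{"api": "step_arm", "payload": {"fingers": [-0.62, -0.62, -0.62, -0.62, -0.62, -0.62, -0.62], "travel": [[0.02, -0.009, 0.3], [0, 0, 0.3], [0, 0, 0.25], [0, 0, 0.1], [0, 0, 0.06], [0, 0, 0.06], [0, 0, 0]], "twist": [0, 0, 0, 0, 0, 0, 0]}}

```text
time_s: 4.12
position: [0.429, 0.2747, 0.0117]
tool_rot: [[-0.238, 0.971, 0.0], [0.971, 0.238, 0.0], [0.0, 0.0, -1.0]]
ft_force: [1.2, -0.8, 0.4]
grip_width: 0.0691
gripper_force: 0.0
```

Request:
{"api": "step_arm", "payload": {"fingers": [-0.62, -0.62, -0.62, -0.62, -0.62], "travel": [[0, 0, 0.03], [0, 0, 0.03], [0, 0, 0.03], [0, 0, 0.02], [0, 0, 0]], "twist": [0, 0, 0, 0, 0]}}

```text
time_s: 4.75
position: [0.4289, 0.2746, 0.0004]
tool_rot: [[-0.238, 0.971, -0.0], [0.971, 0.238, -0.0], [-0.0, -0.0, -1.0]]
ft_force: [-0.3, 0.3, 0.3]
grip_width: 0.0692
gripper_force: 0.0
```

Request:
{"api": "step_arm", "payload": {"fingers": [-0.62, -0.4, -0.3, -0.2, -0.2, -0.2, -0.2], "travel": [[0, 0, 0.03], [0, 0, 0], [0, 0, 0], [0, 0, 0], [0, 0, 0], [0, 0, 0], [0, 0, 0]], "twist": [0, 0, 0, 0, 0, 0, 0], "force": 50}}

```text
time_s: 5.62
position: [0.429, 0.2746, -0.0025]
tool_rot: [[-0.238, 0.971, 0.0], [0.971, 0.238, 0.0], [0.0, 0.0, -1.0]]
ft_force: [0.7, 0.9, -0.3]
grip_width: 0.051
gripper_force: 0.0
```

Run:
```python
from h import *
im,d=optics.get_image("side"); 
a=cv2.resize(im[80:230,150:300],(600,600),interpolation=2)
cv2.imwrite("pics/g1.png",a)
```

```text
(no output)
```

View pics/g1.png

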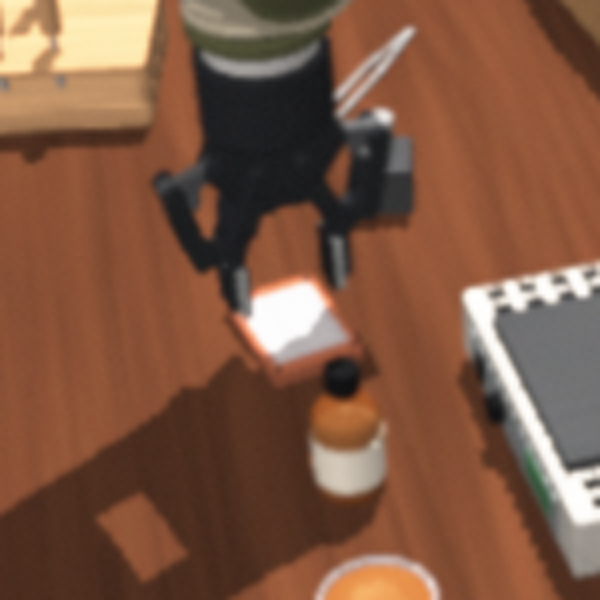

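Request:
{"api": "step_arm", "payload": {"fingers": [-0.62, -0.62, -0.62, -0.62, -0.62, -0.62, -0.62, -0.62], "travel": [[0, 0, 0], [0, 0, 0], [0, 0, 0], [0, 0, 0.02], [0, 0, 0.02], [0, 0, 0.01], [0, 0, 0], [0, 0, 0]], "twist": [0, 0, 0, 0, 0, 0, 0, 0]}}

```text
time_s: 6.68
position: [0.429, 0.2746, -0.0075]
tool_rot: [[-0.238, 0.971, 0.0], [0.971, 0.238, 0.0], [0.0, 0.0, -1.0]]
ft_force: [-0.1, 0.2, 1.1]
grip_width: 0.0695
gripper_force: 0.0
```

Request:
{"api": "step_arm", "payload": {"fingers": [-0.45, -0.4, -0.35, -0.3, -0.3, -0.3], "travel": [[0, 0, 0], [0, 0, 0], [0, 0, 0], [0, 0, 0], [0, 0, 0], [0, 0, 0]], "twist": [0, 0, 0, 0, 0, 0]}}

```text
time_s: 7.42
position: [0.4289, 0.2746, -0.0075]
tool_rot: [[-0.238, 0.971, 0.0], [0.971, 0.238, -0.0], [-0.0, 0.0, -1.0]]
ft_force: [0.2, -0.9, -0.3]
grip_width: 0.0556
gripper_force: 0.0
```

Request:
{"api": "step_arm", "payload": {"fingers": [-0.2, -0.1, -0.1, -0.1], "travel": [[0, 0, 0], [0, 0, 0], [0, 0, 0], [0, 0, 0]], "twist": [0, 0, 0, 0]}}

```text
time_s: 7.92
position: [0.4289, 0.2746, -0.0075]
tool_rot: [[-0.238, 0.971, 0.0], [0.971, 0.238, 0.0], [-0.0, 0.0, -1.0]]
ft_force: [-0.4, 0.4, -0.8]
grip_width: 0.0467
gripper_force: 0.0
```

Run:
```python
from h import *
im,d=optics.get_image("side"); P,C=cloud("side",im,d)
s=(np.hypot(*(P[:,:2]-[.429,.2746]).T)<.07)&(P[:,2]>.012)&(P[:,2]<.12)&(abs(P[:,1]-.2746)<.04)
Q=P[s]; th=np.radians(13.8); u=(Q[:,:2]-[.429,.2746])@[np.cos(th),np.sin(th)]; v=(Q[:,:2]-[.429,.2746])@[-np.sin(th),np.cos(th)]
for a in range(-60,60,6):
    k=(u*1000>=a)&(u*1000<a+6)
    if k.sum()>2: i=np.argsort(Q[k,2])[:3]; print(a,k.sum(),"zmin",(Q[k,2][i]*1000).round(1),"v",(v[k][i]*1000).round(1))
a=cv2.resize(im[80:230,150:300],(600,600),interpolation=2); cv2.imwrite("pics/g2.png",a)
```

```text
-60 46 zmin [70.4 75.4 75.8] v [-11.9 -14.9   6.6]
-54 47 zmin [67.4 67.6 71.9] v [-10.4  -9.4 -12.6]
-48 18 zmin [65.4 68.  70.8] v [ -9.   -9.8 -10. ]
-42 42 zmin [34.  34.  34.2] v [  1.5   6.2 -11.4]
-36 85 zmin [26.5 26.8 32.3] v [ -7.8 -12.8 -10.2]
-30 118 zmin [23.4 25.7 27.7] v [ -9.9  -3.4 -12.7]
-24 52 zmin [30.8 38.5 52.6] v [ -9.6 -12.  -10.9]
-18 23 zmin [91.  92.8 96.8] v [-16.9 -15.9 -17.6]
-12 17 zmin [12.3 13.  91.1] v [-11.6 -26.1  -8.7]
-6 21 zmin [12.5 93.6 94.6] v [  2.2 -10.7  -9.7]
0 24 zmin [94.6 94.8 94.9] v [ -9.3 -10.9  -8.6]
6 29 zmin [12.2 94.4 95.4] v [-12.5 -11.4  -9.1]
12 26 zmin [89.9 92.8 95.4] v [ -8.7 -17.3 -10.2]
18 55 zmin [12.5 24.5 25.1] v [-32.3  -0.3  -9.3]
24 100 zmin [23.4 24.  26.9] v [ -8.3 -10.3 -10.2]
30 43 zmin [29.9 31.5 32.5] v [ -5.7 -10.   -7.6]
36 18 zmin [63.3 64.3 65.8] v [-12.9 -10.6 -10.1]
42 48 zmin [64.5 66.6 68.4] v [ -6.   -5.1 -12.1]
48 77 zmin [71.  71.7 72.1] v [-11.7 -15.   -9.5]
54 39 zmin [77.7 80.3 81.6] v [  8.3 -10.5   6.9]
```

View pics/g2.png

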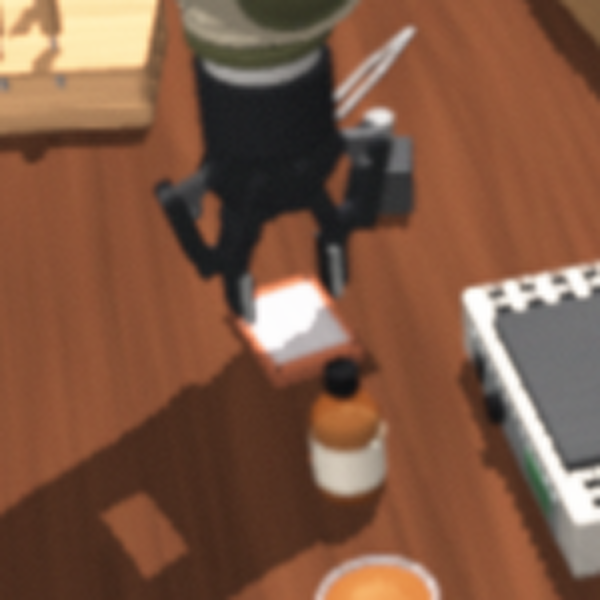

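Fingertips stand about 24 mm above the bench (crop tips at (240,315) and (335,290)), so the reported z does not match the actual tip height. I'll work from the observed height and probe down gently.

Request:
{"api": "step_arm", "payload": {"fingers": [-0.62, -0.62, -0.62, -0.62, -0.62, -0.62, -0.62, -0.62], "travel": [[0, 0, 0], [0, 0, 0], [0, 0, 0], [0, 0, 0.05], [0, 0, 0.05], [0, 0, 0.05], [0, 0, 0], [0, 0, 0]], "twist": [0, 0, 0, 0, 0, 0, 0, 0]}}

```text
time_s: 8.98
position: [0.429, 0.2746, -0.0225]
tool_rot: [[-0.238, 0.971, 0.0], [0.971, 0.238, -0.0], [-0.0, 0.0, -1.0]]
ft_force: [-1.3, -0.2, 0.1]
grip_width: 0.0692
gripper_force: 0.0
```

```bash
cat >> h.py <<'E'
def tips(n="side",half=.07):
    s=monitor.observe(); p=np.array(s["position"]); R=np.array(s["tool_rot"])
    im,d=optics.get_image(n); P,C=cloud(n,im,d); Q=P-p; u=Q@R[:,1]; v=Q@R[:,0]
    k=(abs(u)<half)&(abs(v)<.016)&(C.max(1)<110); print("q",np.round(s["q"],2),"p",p.round(4),"w",s["grip_width"])
    for lo,hi in((-.05,-.01),(.01,.05)):
        m=k&(u>lo)&(u<hi); Z=P[m]; i=np.argsort(Z[:,2])[:40:4]; print((np.c_[u[m][i]*1000,v[m][i]*1000,Z[i,2]*1000]).round(0).astype(int).tolist())
    return im
E
python3 - <<'E'
from h import *
tips()
q=monitor.observe()
print(q["ft_force"])
E
```

```text
q [19.29 34.34 97.5  -0.   48.15  5.51] p [ 0.429   0.2746 -0.0225] w 0.06919979955754921
[[-45, -3, -5], [-28, 7, -3], [-47, 4, -3], [-43, -12, -2], [-31, 6, -2], [-28, 0, -1], [-40, -12, 0], [-48, -7, 3], [-46, -8, 21], [-48, 5, 24]]
[[39, -12, -4], [40, -6, -3], [36, -10, -1], [40, -13, 0], [40, -6, 0], [35, -8, 13], [33, -6, 16], [34, -11, 19], [33, 9, 20], [40, -11, 23]]
[-0.66485872 -0.16109687 -0.17312999]
```

Request:
{"api": "step_arm", "payload": {"fingers": [-0.62, -0.62, -0.62, -0.62, -0.62], "travel": [[0, 0, 0.03], [0, 0, 0.03], [0, 0, 0.02], [0, 0, 0], [0, 0, 0]], "twist": [0, 0, 0, 0, 0]}}

```text
time_s: 9.65
position: [0.429, 0.2746, -0.0305]
tool_rot: [[-0.238, 0.971, 0.0], [0.971, 0.238, 0.0], [-0.0, 0.0, -1.0]]
ft_force: [-0.6, -0.8, -0.1]
grip_width: 0.0693
gripper_force: 0.0
```

Request:
{"api": "step_arm", "payload": {"fingers": [-0.45, -0.4, -0.3, -0.2, -0.1, -0.1, -0.1], "travel": [[0, 0, 0], [0, 0, 0], [0, 0, 0], [0, 0, 0], [0, 0, 0], [0, 0, 0], [0, 0, 0]], "twist": [0, 0, 0, 0, 0, 0, 0]}}

```text
time_s: 10.52
position: [0.4293, 0.2747, -0.0299]
tool_rot: [[-0.238, 0.971, 0.001], [0.971, 0.238, 0.0], [0.0, 0.001, -1.0]]
ft_force: [-0.9, -0.0, 6.5]
grip_width: 0.0545
gripper_force: 52.6
```

Request:
{"api": "step_arm", "payload": {"fingers": [-0.1, -0.1, -0.1, -0.1, -0.1, -0.1, -0.1, -0.1], "travel": [[0, 0, -0.02], [0, 0, -0.05], [0, 0, -0.1], [0, 0, -0.2], [0, 0, -0.3], [0, 0, -0.3], [0, 0, -0.3], [0, 0, 0]], "twist": [0, 0, 0, 0, 0, 0, 0, 0]}}

```text
time_s: 11.52
position: [0.4298, 0.2749, 0.0984]
tool_rot: [[-0.238, 0.971, 0.004], [0.971, 0.238, 0.001], [0.0, 0.005, -1.0]]
ft_force: [-0.4, -0.6, -4.3]
grip_width: 0.0542
gripper_force: 53.9
```

Run:
```python
from h import *
im,d=optics.get_image("side"); P,C=cloud("side",im,d)
p=np.array(monitor.observe()["position"])
# copper / pad pixels: bright or orange near gripper below
s=(np.hypot(*(P[:,:2]-p[:2]).T)<.06)&(P[:,2]>.03)&(P[:,2]<.17)&((C.max(1)>150)|((C[:,2].astype(int)-C[:,0])>60))
Q=P[s]; print(s.sum(),Q.min(0).round(3),Q.max(0).round(3),np.median(Q,0).round(3)); 
k=s&(C.min(1)>140); print("pad",k.sum()); A=np.c_[P[k][:,:2]-p[:2],np.ones(k.sum())]; print(np.linalg.lstsq(A,P[k][:,2],rcond=None)[0].round(3))
print(cv2.minAreaRect((Q[:,:2]*1000).astype(np.float32)))
plan(.6057,.1355,.12,4.1)
cv2.imwrite("pics/g3.png",cv2.resize(im[60:230,150:350],(800,680)[:2],interpolation=2)[:600])
```

```text
566 [0.388 0.226 0.126] [0.465 0.317 0.166] [0.433 0.259 0.138]
pad 336
[-0.031 -0.027  0.138]
((423.8738708496094, 270.2926025390625), (69.77888488769531, 83.77130889892578), 14.312725067138672)
t 11.57 p [0.4289 0.2746 0.0968] cur 13.8 tilt [ 0.001  0.    -1.   ] w 0.0544 q6 5.5 F [-0.2  0.8 -5.5]
  twist 0.0537 then travel [-1.5137  1.6643 -0.2303]
```

View pics/g3.png

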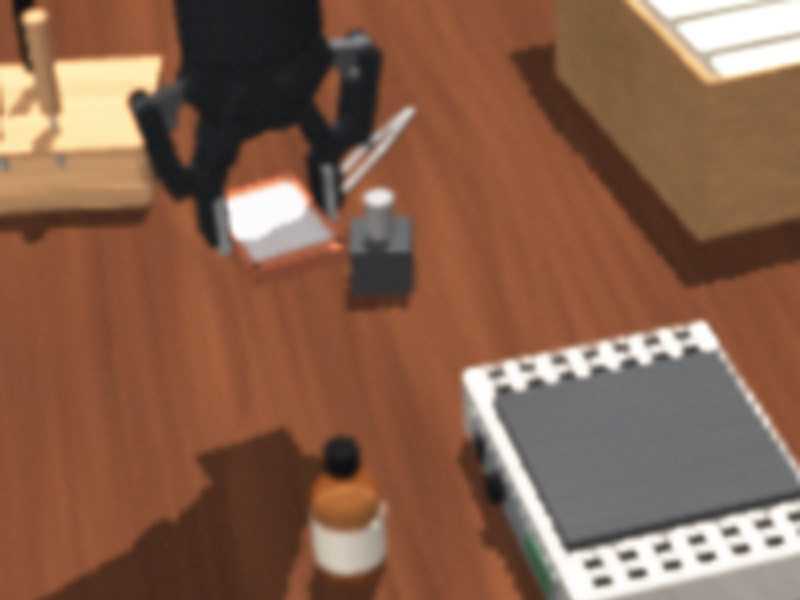

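Request:
{"api": "step_arm", "payload": {"fingers": [-0.1, -0.1, -0.1, -0.1, -0.1, -0.1, -0.1, -0.1, -0.1, -0.1], "travel": [[0, 0, 0], [0, 0, 0], [-0.22, 0.24, 0], [-0.22, 0.24, 0], [-0.22, 0.24, 0], [-0.22, 0.24, 0], [-0.22, 0.24, 0], [-0.22, 0.24, 0], [-0.18, 0.22, 0], [0, 0, 0]], "twist": [0.0269, 0.0268, 0, 0, 0, 0, 0, 0, 0, 0]}}

```text
time_s: 12.82
position: [0.6056, 0.1355, 0.0941]
tool_rot: [[-0.07, 0.998, -0.003], [0.998, 0.07, -0.0], [-0.0, -0.003, -1.0]]
ft_force: [0.1, 0.2, -3.8]
grip_width: 0.0544
gripper_force: 54.1
```

```bash
python3 -c "
from h import *
plan(.6056,.1374,.036,4.1)"
```

```text
t 12.82 p [0.6056 0.1355 0.0941] cur 4.0 tilt [-0.003 -0.    -1.   ] w 0.0544 q6 -2.3 F [ 0.1  0.2 -3.8]
  twist -0.0006 then travel [0.0193 0.0029 0.5813]
```

Request:
{"api": "step_arm", "payload": {"fingers": [-0.1, -0.1, -0.1, -0.1, -0.1, -0.1, -0.1], "travel": [[0.019, 0, 0.15], [0, 0, 0.15], [0, 0, 0.13], [0, 0, 0.08], [0, 0, 0.05], [0, 0, 0], [0, 0, 0]], "twist": [0, 0, 0, 0, 0, 0, 0]}}

```text
time_s: 13.7
position: [0.6054, 0.1388, 0.041]
tool_rot: [[-0.072, 0.997, 0.001], [0.997, 0.072, 0.0], [-0.0, 0.001, -1.0]]
ft_force: [0.5, -0.1, -3.5]
grip_width: 0.0546
gripper_force: 54.0
```

```bash
python3 -c "
from h import *
plan(.6056,.1374,.026,4.1)"
```

```text
t 13.7 p [0.6054 0.1388 0.041 ] cur 4.1 tilt [ 0.001  0.    -1.   ] w 0.0546 q6 -2.1 F [ 0.5 -0.1 -3.5]
  twist 0.0001 then travel [-0.0137  0.0008  0.1497]
```

Request:
{"api": "step_arm", "payload": {"fingers": [-0.1, -0.1, -0.1, -0.1, -0.1, -0.1], "travel": [[-0.014, 0, 0.06], [0, 0, 0.04], [0, 0, 0.03], [0, 0, 0.01], [0, 0, 0], [0, 0, 0]], "twist": [0, 0, 0, 0, 0, 0]}}

```text
time_s: 14.45
position: [0.6053, 0.1374, 0.0266]
tool_rot: [[-0.072, 0.997, 0.0], [0.997, 0.072, 0.0], [0.0, 0.0, -1.0]]
ft_force: [0.5, 0.2, -3.8]
grip_width: 0.0546
gripper_force: 54.1
```

Request:
{"api": "step_arm", "payload": {"fingers": [-0.1, -0.1, -0.1, -0.1], "travel": [[0, 0, 0.01], [0, 0, 0.01], [0, 0, 0], [0, 0, 0]], "twist": [0, 0, 0, 0]}}

```text
time_s: 14.95
position: [0.6054, 0.1374, 0.0262]
tool_rot: [[-0.072, 0.997, 0.001], [0.997, 0.072, -0.0], [-0.0, 0.001, -1.0]]
ft_force: [-4.1, -2.2, 9.1]
grip_width: 0.0545
gripper_force: 55.5
```

Request:
{"api": "step_arm", "payload": {"fingers": [-0.32, -0.4, -0.5, -0.6, -0.6, -0.6, -0.6, -0.6, -0.6, -0.6], "travel": [[0, 0, 0], [0, 0, 0], [0, 0, 0], [0, 0, 0], [0, 0, -0.1], [0, 0, -0.2], [0, 0, -0.3], [0, 0, -0.3], [0, 0, 0], [0, 0, 0]], "twist": [0, 0, 0, 0, 0, 0, 0, 0, 0, 0]}}

```text
time_s: 16.2
position: [0.6048, 0.1374, 0.1141]
tool_rot: [[-0.072, 0.997, -0.001], [0.997, 0.072, -0.0], [0.0, -0.001, -1.0]]
ft_force: [0.4, 1.1, -0.2]
grip_width: 0.0682
gripper_force: 0.0
```

```bash
python3 -c "
from h import *
plan(.4332,-.0902,.06,19)"
```

```text
t 16.2 p [0.6048 0.1374 0.1141] cur 4.1 tilt [-0.001 -0.    -1.   ] w 0.0682 q6 -2.2 F [ 0.4  1.1 -0.2]
  twist -0.0827 then travel [-1.5927 -2.3633  0.5426]
```

Request:
{"api": "step_arm", "payload": {"fingers": [-0.6, -0.5, -0.45, -0.45, -0.45, -0.45, -0.45, -0.45, -0.45, -0.45], "travel": [[0, 0, 0], [0, 0, 0], [-0.26, -0.39, 0], [-0.27, -0.4, 0], [-0.27, -0.4, 0], [-0.27, -0.4, 0], [-0.27, -0.4, 0.1], [-0.25, -0.37, 0.2], [0, 0, 0.2], [0, 0, 0]], "twist": [-0.0414, -0.0413, 0, 0, 0, 0, 0, 0, 0, 0]}}

```text
time_s: 17.45
position: [0.4326, -0.0896, 0.0632]
tool_rot: [[-0.325, 0.946, -0.004], [0.946, 0.325, 0.002], [0.003, -0.003, -1.0]]
ft_force: [-0.1, 0.5, -0.2]
grip_width: 0.0618
gripper_force: 0.0
```

Run:
```python
from h import *
plan(.4332,-.0902,-.023,19)
im,d=optics.get_image("side")
O=dict(cop=((.606,.135),.08,.061,.075),plate=((.61,.13),.14,.0515,.0585),sink=OB["sink"])
fit("side",im,d,OB=O)
im,d=optics.get_image("top"); O["plate"]=((.61,.13),.14,.053,.0605);fit("top",im,d,OB=O); cv2.imwrite("pics/t2.png",im)
```

```text
t 17.45 p [ 0.4326 -0.0896  0.0632] cur 18.9 tilt [-0.004  0.002 -1.   ] w 0.0618 q6 -46.1 F [-0.1  0.5 -0.2]
  twist -0.0003 then travel [-0.0104  0.0058  0.8618]
side cop 650 rect [604.4 134.8] [57.  84.8] 4.4 circ [603.7 135.6] 48.9 z 0.0646
side plate 1718 rect [605.8 124.5] [137.7 154.1] 3.5 circ [607.3 130.8] 93.2 z 0.0549
side sink 404 rect [432.3 -90.7] [45.3 62.3] 19.0 circ [432.  -91.4] 37.6 z 0.0306
top cop 1031 rect [606.6 136.9] [56.6 79.9] 3.9 circ [605.7 136.4] 47.4 z 0.0664
top plate 2854 rect [606.9 129.2] [135.9 173. ] 3.8 circ [607.5 124. ] 100.9 z 0.056
top sink few
```

Copper sits within 1 mm of the plate centre and is aligned. Next, the sink.

Request:
{"api": "step_arm", "payload": {"fingers": [-0.45, -0.45, -0.45, -0.45, -0.45, -0.45, -0.45, -0.45], "travel": [[0, 0, 0], [0, 0, 0.2], [0, 0, 0.2], [0, 0, 0.2], [0, 0, 0.1], [0, 0, 0.06], [0, 0, 0], [0, 0, 0]], "twist": [0, 0, 0, 0, 0, 0, 0, 0]}}

```text
time_s: 18.55
position: [0.4341, -0.0899, -0.011]
tool_rot: [[-0.326, 0.946, 0.001], [0.946, 0.326, -0.0], [-0.001, 0.001, -1.0]]
ft_force: [-0.6, 0.7, -0.1]
grip_width: 0.0619
gripper_force: 0.0
```

Run:
```python
from h import *
plan(.4332,-.0902,-.024,19)
```

```text
t 18.55 p [ 0.4341 -0.0899 -0.011 ] cur 19.0 tilt [ 0.001 -0.    -1.   ] w 0.0619 q6 -46.1 F [-0.6  0.7 -0.1]
  twist 0.0 then travel [ 0.0004 -0.0099  0.13  ]
```

Request:
{"api": "step_arm", "payload": {"fingers": [-0.45, -0.45, -0.45, -0.2, -0.1, 0, 0.1, 0.15, 0.15], "travel": [[0, -0.01, 0.06], [0, 0, 0.05], [0, 0, 0.01], [0, 0, 0], [0, 0, 0], [0, 0, 0], [0, 0, 0], [0, 0, 0], [0, 0, 0]], "twist": [0, 0, 0, 0, 0, 0, 0, 0, 0], "force": 40}}

```text
time_s: 19.68
position: [0.4329, -0.0902, -0.0232]
tool_rot: [[-0.326, 0.945, 0.0], [0.945, 0.326, -0.0], [-0.0, 0.0, -1.0]]
ft_force: [-1.3, 0.3, 5.5]
grip_width: 0.0432
gripper_force: 40.1
```

Run:
```python
from h import *
im,d=optics.get_image("side"); fit("side",im,d,["sink"])
plan(.6056,.1355,.15,4.1)
```

```text
side sink 369 rect [436.8 -98.4] [68.7 55.4] 41.4 circ [433.5 -93.2] 36.5 z 0.0306
t 19.73 p [ 0.4329 -0.0901 -0.0232] cur 19.0 tilt [ 0. -0. -1.] w 0.0433 q6 -46.2 F [-0.4  0.6  5.8]
  twist 0.0828 then travel [ 2.1267  1.8838 -1.7324]
```

Request:
{"api": "step_arm", "payload": {"fingers": [0.15, 0.15, 0.15, 0.15, 0.15, 0.15, 0.15, 0.15, 0.15, 0.15], "travel": [[0, 0, -0.03], [0, 0, -0.1], [0, 0, -0.25], [0, 0, -0.3], [0, 0, -0.3], [0, 0, -0.25], [0, 0, 0], [0, 0, 0], [0, 0, 0], [0, 0, 0]], "twist": [0, 0, 0, 0, 0, 0, 0.0414, 0.0414, 0, 0]}}

```text
time_s: 20.98
position: [0.4328, -0.0901, 0.0997]
tool_rot: [[-0.074, 0.997, 0.0], [0.997, 0.074, -0.0], [-0.0, 0.0, -1.0]]
ft_force: [-0.2, -0.9, -1.5]
grip_width: 0.0432
gripper_force: 41.1
```

Run:
```python
from h import *
plan(.6056,.1357,.09,4.1)
```

```text
t 20.98 p [ 0.4328 -0.0901  0.0997] cur 4.2 tilt [ 0. -0. -1.] w 0.0432 q6 -31.4 F [-0.2 -0.9 -1.5]
  twist 0.0008 then travel [2.1285 1.8849 0.0968]
```

Request:
{"api": "step_arm", "payload": {"fingers": [0.15, 0.15, 0.15, 0.15, 0.15, 0.15, 0.15, 0.15, 0.15, 0.15], "travel": [[0.25, 0.22, 0], [0.3, 0.26, 0], [0.3, 0.26, 0], [0.3, 0.26, 0], [0.3, 0.26, 0], [0.3, 0.27, 0], [0.25, 0.23, 0], [0.128, 0.124, 0], [0, 0, 0], [0, 0, 0]], "twist": [0.0008, 0, 0, 0, 0, 0, 0, 0, 0, 0]}}

```text
time_s: 22.22
position: [0.6056, 0.1347, 0.0993]
tool_rot: [[-0.069, 0.998, -0.001], [0.998, 0.069, -0.0], [-0.0, -0.001, -1.0]]
ft_force: [-0.5, -0.9, -0.8]
grip_width: 0.0437
gripper_force: 41.2
```

Run:
```python
from h import *
plan(.6056,.1357,.043,4.1)
im,d=optics.get_image("side")
O=dict(cop=((.606,.135),.1,.061,.075),sink=((.606,.135),.06,.140,.165)); fit("side",im,d,OB=O)
```

```text
t 22.23 p [0.6056 0.1347 0.0993] cur 4.0 tilt [-0.001 -0.    -1.   ] w 0.0437 q6 -2.3 F [-0.5 -0.9 -0.8]
  twist -0.0007 then travel [0.0104 0.0011 0.5634]
side cop 631 rect [604.7 133.6] [57.7 82.6] 2.9 circ [604.2 134. ] 47.2 z 0.0646
side sink 576 rect [604.2 128.9] [67.6 65.2] 23.9 circ [605.6 133.7] 37.6 z 0.1506
```

Request:
{"api": "step_arm", "payload": {"fingers": [0.15, 0.15, 0.15, 0.15, 0.15, 0.15, 0.15], "travel": [[0.01, 0, 0.15], [0, 0, 0.15], [0, 0, 0.13], [0, 0, 0.06], [0, 0, 0.03], [0, 0, 0], [0, 0, 0]], "twist": [0, 0, 0, 0, 0, 0, 0]}}

```text
time_s: 23.15
position: [0.6063, 0.1362, 0.048]
tool_rot: [[-0.069, 0.998, 0.001], [0.998, 0.069, 0.0], [-0.0, 0.001, -1.0]]
ft_force: [0.3, 0.0, -1.3]
grip_width: 0.0432
gripper_force: 41.2
```

Run:
```python
from h import *
plan(.6056,.1357,.043,4.1)
```

```text
t 23.15 p [0.6063 0.1362 0.048 ] cur 4.0 tilt [ 0.001  0.    -1.   ] w 0.0432 q6 -2.2 F [ 0.3  0.  -1.3]
  twist -0.0008 then travel [-0.0048 -0.0074  0.0496]
```

Request:
{"api": "step_arm", "payload": {"fingers": [0.15, 0.15, 0.15, 0.15, 0.15, 0.15], "travel": [[-0.005, -0.007, 0.02], [0, 0, 0.015], [0, 0, 0.01], [0, 0, 0.005], [0, 0, 0], [0, 0, 0]], "twist": [-0.0005, 0, 0, 0, 0, 0]}}

```text
time_s: 23.9
position: [0.6054, 0.1357, 0.0428]
tool_rot: [[-0.07, 0.998, 0.0], [0.998, 0.07, 0.0], [-0.0, 0.0, -1.0]]
ft_force: [-2.6, -0.8, 3.6]
grip_width: 0.0435
gripper_force: 41.7
```

Request:
{"api": "step_arm", "payload": {"fingers": [-0.05, -0.15, -0.25, -0.35, -0.35, -0.35, -0.35, -0.35, -0.35, -0.35], "travel": [[0, 0, 0], [0, 0, 0], [0, 0, 0], [0, 0, 0], [0, 0, -0.1], [0, 0, -0.2], [0, 0, -0.3], [0, 0, -0.3], [0, 0, 0], [0, 0, 0]], "twist": [0, 0, 0, 0, 0, 0, 0, 0.04, 0.041, 0]}}

```text
time_s: 25.15
position: [0.6054, 0.1357, 0.1333]
tool_rot: [[0.182, 0.983, 0.001], [0.983, -0.182, 0.0], [0.0, 0.001, -1.0]]
ft_force: [-0.4, 0.2, -0.7]
grip_width: 0.0576
gripper_force: 0.0
```

Run:
```python
from h import *
plan(.5097,.3978,.06,-10.5)
```

```text
t 25.15 p [0.6054 0.1357 0.1333] cur -10.5 tilt [ 0.001  0.    -1.   ] w 0.0576 q6 12.2 F [-0.4  0.2 -0.7]
  twist 0.0001 then travel [ 2.4029 -1.4198  0.7321]
```

Request:
{"api": "step_arm", "payload": {"fingers": [-0.35, -0.35, -0.35, -0.35, -0.35, -0.35, -0.35, -0.35, -0.35, -0.35], "travel": [[0.3, -0.17, 0], [0.35, -0.21, 0], [0.35, -0.21, 0], [0.35, -0.21, 0.1], [0.35, -0.21, 0.2], [0.35, -0.21, 0.2], [0.35, -0.2, 0.2], [0, 0, 0], [0, 0, 0], [0, 0, 0]], "twist": [0, 0, 0, 0, 0, 0, 0, 0, 0, 0]}}

```text
time_s: 26.4
position: [0.5105, 0.3967, 0.0632]
tool_rot: [[0.184, 0.983, 0.001], [0.983, -0.184, 0.0], [0.0, 0.001, -1.0]]
ft_force: [-1.1, -0.0, 0.8]
grip_width: 0.0577
gripper_force: 0.0
```

Run:
```python
from h import *
plan(.5097,.3978,-.018,-10.5)
O=dict(cop=((.606,.135),.06,.061,.073),sink=((.606,.135),.06,.090,.105),wb=OB["weightblk"],kn=OB["knob"])
for n in("side","top"):
    im,d=optics.get_image(n); fit(n,im,d,OB=O)
```

```text
t 26.4 p [0.5105 0.3967 0.0632] cur -10.6 tilt [ 0.001  0.    -1.   ] w 0.0577 q6 38.0 F [-1.1 -0.   0.8]
  twist -0.0004 then travel [ 0.0089 -0.011   0.8123]
side cop 295 rect [604.5 133.8] [57.2 81.9] 4.9 circ [604.1 134.2] 47.8 z 0.0656
side sink 309 rect [604.1 133.7] [45.5 62.1] 3.5 circ [604.4 133.7] 37.2 z 0.095
side wb 121 rect [509.1 396.9] [43.1 36.2] 79.7 circ [509.4 398.3] 27.1 z 0.0332
side kn 38 rect [509.7 397.6] [16.3 18.3] 57.8 circ [509.6 396.2] 9.9 z 0.0605
top cop 372 rect [606.1 136.7] [56.2 79.9] 4.0 circ [606.2 136.5] 47.8 z 0.0663
top sink 367 rect [606.5 135.4] [44.3 60. ] 4.2 circ [606.4 135.4] 37.1 z 0.0971
top wb 267 rect [510.1 399.7] [44.1 39.8] 79.5 circ [509.6 399.4] 28.3 z 0.0342
top kn 67 rect [510.3 398.5] [17.5 15.4] 5.6 circ [510.2 399.6] 9.0 z 0.0617
```

Request:
{"api": "step_arm", "payload": {"fingers": [-0.35, -0.35, -0.35, -0.35, -0.35, -0.35, -0.35, -0.35], "travel": [[0.009, -0.011, 0.15], [0, 0, 0.2], [0, 0, 0.2], [0, 0, 0.15], [0, 0, 0.06], [0, 0, 0.03], [0, 0, 0], [0, 0, 0]], "twist": [0, 0, 0, 0, 0, 0, 0, 0]}}

```text
time_s: 27.5
position: [0.5091, 0.3988, -0.0159]
tool_rot: [[0.183, 0.983, 0.001], [0.983, -0.183, 0.0], [0.001, 0.001, -1.0]]
ft_force: [-0.2, 0.1, 0.1]
grip_width: 0.0574
gripper_force: 0.0
```

Run:
```python
from h import *
plan(.5097,.3978,-.020,-10.5)
```

```text
t 27.5 p [ 0.5091  0.3988 -0.0159] cur -10.5 tilt [ 0.001  0.    -1.   ] w 0.0574 q6 38.1 F [-0.2  0.1  0.1]
  twist -0.0002 then travel [-0.0088  0.0082  0.0408]
```

Request:
{"api": "step_arm", "payload": {"fingers": [-0.35, -0.2, -0.1, 0, 0.1, 0.2, 0.2, 0.2], "travel": [[-0.009, 0.008, 0.03], [0, 0, 0], [0, 0, 0], [0, 0, 0], [0, 0, 0], [0, 0, 0], [0, 0, 0], [0, 0, 0]], "twist": [0, 0, 0, 0, 0, 0, 0, 0], "force": 60}}

```text
time_s: 28.5
position: [0.5093, 0.3977, -0.0191]
tool_rot: [[0.183, 0.983, -0.0], [0.983, -0.183, 0.0], [0.0, -0.0, -1.0]]
ft_force: [-2.5, -1.8, 5.1]
grip_width: 0.0389
gripper_force: 61.3
```

Request:
{"api": "step_arm", "payload": {"fingers": [0.2, 0.2, 0.2, 0.2, 0.2, 0.2, 0.2, 0.2, 0.2, 0.2], "travel": [[0, 0, -0.03], [0, 0, -0.1], [0, 0, -0.25], [0, 0, -0.3], [0, 0, -0.3], [0, 0, -0.3], [0, 0, -0.2], [0, 0, 0], [0, 0, 0], [0, 0, 0]], "twist": [0, 0, 0, 0, 0, 0, 0, 0, -0.04, -0.041]}}

```text
time_s: 29.75
position: [0.5088, 0.3973, 0.127]
tool_rot: [[-0.075, 0.997, -0.002], [0.997, 0.075, -0.001], [-0.001, -0.002, -1.0]]
ft_force: [0.2, 0.1, -4.7]
grip_width: 0.039
gripper_force: 61.4
```

Run:
```python
from h import *
plan(.6053,.1351,.12,4.1)
```

```text
t 29.75 p [0.5088 0.3973 0.127 ] cur 4.3 tilt [-0.002 -0.001 -1.   ] w 0.039 q6 23.2 F [ 0.2  0.1 -4.7]
  twist 0.001 then travel [-2.684   0.7749  0.071 ]
```

Request:
{"api": "step_arm", "payload": {"fingers": [0.2, 0.2, 0.2, 0.2, 0.2, 0.2, 0.2, 0.2, 0.2, 0.2], "travel": [[-0.25, 0.07, 0], [-0.35, 0.1, 0], [-0.4, 0.115, 0], [-0.4, 0.115, 0], [-0.4, 0.115, 0], [-0.4, 0.115, 0], [-0.3, 0.09, 0], [-0.184, 0.055, 0], [0, 0, 0], [0, 0, 0]], "twist": [0, 0, 0, 0, 0, 0, 0, 0, 0, 0]}}

```text
time_s: 31.0
position: [0.6051, 0.1363, 0.1282]
tool_rot: [[-0.071, 0.997, -0.001], [0.997, 0.071, 0.0], [0.0, -0.001, -1.0]]
ft_force: [-0.4, 0.7, -5.1]
grip_width: 0.039
gripper_force: 61.2
```

Request:
{"api": "step_arm", "payload": {"fingers": [0.2, 0.2, 0.2, 0.2], "travel": [[0, 0, 0.15], [0, 0, 0.15], [0, 0, 0], [0, 0, 0]], "twist": [0, 0, 0, 0]}}

```text
time_s: 31.5
position: [0.6058, 0.1355, 0.0986]
tool_rot: [[-0.071, 0.998, 0.0], [0.998, 0.071, 0.0], [0.0, 0.0, -1.0]]
ft_force: [-0.0, 1.2, -4.2]
grip_width: 0.0393
gripper_force: 61.1
```

Run:
```python
from h import *
plan(.6053,.1348,.080,4.1)
im,d=optics.get_image("side"); O=dict(sink=((.605,.135),.06,.090,.105),block=((.605,.135),.04,.13,.155)); fit("side",im,d,OB=O)
```

```text
t 31.5 p [0.6058 0.1355 0.0986] cur 4.0 tilt [ 0.  0. -1.] w 0.0393 q6 -2.4 F [-0.   1.2 -4.2]
  twist -0.0003 then travel [-0.0064 -0.005   0.1857]
side sink 251 rect [604.6 134.1] [45.5 64.5] 4.7 circ [604.2 132.9] 37.3 z 0.095
side block 433 rect [604.7 133.8] [66.7 41.5] 5.5 circ [604.7 133.3] 33.7 z 0.1475
```

Request:
{"api": "step_arm", "payload": {"fingers": [0.2, 0.2, 0.2, 0.2, 0.2, 0.2, 0.2, 0.2], "travel": [[-0.006, -0.005, 0.08], [0, 0, 0.05], [0, 0, 0.03], [0, 0, 0.015], [0, 0, 0.01], [0, 0, 0.005], [0, 0, 0], [0, 0, 0]], "twist": [0, 0, 0, 0, 0, 0, 0, 0]}}

```text
time_s: 32.55
position: [0.6052, 0.1347, 0.0796]
tool_rot: [[-0.07, 0.998, 0.0], [0.998, 0.07, -0.0], [-0.0, 0.0, -1.0]]
ft_force: [0.4, 0.1, -4.9]
grip_width: 0.039
gripper_force: 61.3
```

Request:
{"api": "step_arm", "payload": {"fingers": [0.2, 0.2, 0.2, 0.2, 0.2], "travel": [[0, 0, 0.005], [0, 0, 0.005], [0, 0, 0.003], [0, 0, 0], [0, 0, 0]], "twist": [0, 0, 0, 0, 0]}}

```text
time_s: 33.17
position: [0.6052, 0.1347, 0.0788]
tool_rot: [[-0.07, 0.998, 0.001], [0.998, 0.07, -0.0], [-0.0, 0.001, -1.0]]
ft_force: [-3.3, 0.1, 5.0]
grip_width: 0.0391
gripper_force: 62.4
```

Request:
{"api": "step_arm", "payload": {"fingers": [0, -0.2, -0.5, -0.88, -0.88, -0.88, -0.88, -0.88, -0.88, -0.88], "travel": [[0, 0, 0], [0, 0, 0], [0, 0, 0], [0, 0, 0], [0, 0, -0.1], [0, 0, -0.2], [0, 0, -0.3], [0, 0, -0.3], [0, 0, 0], [0, 0, 0]], "twist": [0, 0, 0, 0, 0, 0, 0, 0, 0, 0]}}

```text
time_s: 34.42
position: [0.6048, 0.1347, 0.1677]
tool_rot: [[-0.07, 0.998, -0.001], [0.998, 0.07, -0.0], [0.0, -0.001, -1.0]]
ft_force: [-0.4, -0.3, -0.6]
grip_width: 0.0799
gripper_force: 0.0
```

Run:
```python
from h import *
plan(.4343,.0243,.03,4.1)
```

```text
t 34.42 p [0.6048 0.1347 0.1677] cur 4.0 tilt [-0.001 -0.    -1.   ] w 0.0799 q6 -2.4 F [-0.4 -0.3 -0.6]
  twist -0.0003 then travel [-0.9794 -1.7779  1.3788]
```

Request:
{"api": "step_arm", "payload": {"fingers": [-0.88, -0.88, -0.88, -0.88, -0.88, -0.88, -0.88, -0.88, -0.88, -0.88], "travel": [[-0.19, -0.35, 0], [-0.2, -0.36, 0], [-0.2, -0.36, 0], [-0.2, -0.36, 0.1], [-0.19, -0.35, 0.3], [0, 0, 0.3], [0, 0, 0.3], [0, 0, 0.2], [0, 0, 0], [0, 0, 0]], "twist": [0, 0, 0, 0, 0, 0, 0, 0, 0, 0]}}

```text
time_s: 35.67
position: [0.4346, 0.0244, 0.0486]
tool_rot: [[-0.07, 0.998, 0.0], [0.998, 0.07, -0.0], [-0.0, 0.0, -1.0]]
ft_force: [0.5, -0.3, 0.1]
grip_width: 0.0804
gripper_force: 0.0
```

Run:
```python
from h import *
plan(.4343,.0243,-.027,4.1)
O=dict(cop=((.606,.135),.06,.061,.073),sink=((.606,.135),.06,.090,.105),wb=((.606,.135),.06,.125,.138),kn=((.606,.135),.06,.15,.166),tin=OB["tin"])
for n in("side","top"):
    im,d=optics.get_image(n); fit(n,im,d,OB=O)
```

```text
t 35.67 p [0.4346 0.0244 0.0486] cur 4.0 tilt [ 0. -0. -1.] w 0.0804 q6 -16.5 F [ 0.5 -0.3  0.1]
  twist -0.0003 then travel [-0.0008 -0.0037  0.7558]
side cop 293 rect [604.9 134.6] [58.8 82.8] 3.5 circ [605.6 134. ] 47.9 z 0.0653
side sink 195 rect [604.4 133.3] [45.3 63.2] 3.5 circ [604.6 134.5] 37.3 z 0.0963
side wb 225 rect [604.3 134. ] [40.1 41.6] 3.3 circ [603.6 134.1] 26.9 z 0.1306
side kn 66 rect [604.5 134.5] [18.7 16.7] 54.8 circ [604.9 134.5] 9.9 z 0.1578
side tin 583 rect [433.1  23.4] [59.5 59.5] 37.5 circ [434.3  24.3] 31.6 z 0.0226
top cop 340 rect [606.1 136.6] [55.7 79.9] 3.8 circ [606.3 136.5] 48.1 z 0.0663
top sink 148 rect [606.2 135.6] [44.1 60.2] 3.8 circ [606.4 135.6] 37.1 z 0.0975
top wb 350 rect [606.  136.6] [40.3 39.6] 3.9 circ [605.5 136.1] 26.6 z 0.1321
top kn 77 rect [605.8 136. ] [16.1 15.8] 45.6 circ [605.6 136.2] 8.9 z 0.1601
top tin few
```

The stack is centred within about 1 mm. Next, the tin.

Request:
{"api": "step_arm", "payload": {"fingers": [-0.88, -0.88, -0.88, -0.88, -0.88, -0.88, -0.88, -0.88, -0.88], "travel": [[0, -0.003, 0.15], [0, 0, 0.2], [0, 0, 0.2], [0, 0, 0.1], [0, 0, 0.06], [0, 0, 0.03], [0, 0, 0.01], [0, 0, 0], [0, 0, 0]], "twist": [0, 0, 0, 0, 0, 0, 0, 0, 0]}}

```text
time_s: 36.9
position: [0.4343, 0.0244, -0.0266]
tool_rot: [[-0.07, 0.998, 0.0], [0.998, 0.07, -0.0], [-0.0, 0.0, -1.0]]
ft_force: [0.1, -0.1, 1.0]
grip_width: 0.0803
gripper_force: 0.0
```

Request:
{"api": "step_arm", "payload": {"fingers": [-0.7, -0.6, -0.5, -0.4, -0.3, -0.3, -0.3], "travel": [[0, 0, 0], [0, 0, 0], [0, 0, 0], [0, 0, 0], [0, 0, 0], [0, 0, 0], [0, 0, 0]], "twist": [0, 0, 0, 0, 0, 0, 0], "force": 25}}

```text
time_s: 37.78
position: [0.4341, 0.0244, -0.0265]
tool_rot: [[-0.07, 0.998, 0.0], [0.998, 0.07, -0.0], [-0.0, 0.0, -1.0]]
ft_force: [-0.9, 0.1, 6.2]
grip_width: 0.0593
gripper_force: 26.0
```

Request:
{"api": "step_arm", "payload": {"fingers": [-0.3, -0.3, -0.3, -0.3, -0.3, -0.3, -0.3, -0.3], "travel": [[0, 0, -0.03], [0, 0, -0.1], [0, 0, -0.25], [0, 0, -0.3], [0, 0, -0.3], [0, 0, -0.1], [0, 0, 0], [0, 0, 0]], "twist": [0, 0, 0, 0, 0, 0, 0, 0]}}

```text
time_s: 38.78
position: [0.4336, 0.0245, 0.0803]
tool_rot: [[-0.07, 0.998, -0.002], [0.998, 0.07, 0.0], [0.001, -0.002, -1.0]]
ft_force: [0.1, 1.1, -0.9]
grip_width: 0.0591
gripper_force: 27.3
```

Run:
```python
from h import *
plan(.617,-.039,-.022,4.1)
```

```text
t 38.77 p [0.4336 0.0245 0.0803] cur 4.0 tilt [-0.002  0.    -1.   ] w 0.0591 q6 -16.5 F [ 0.1  1.1 -0.9]
  twist -0.0004 then travel [-0.7653  1.7854  1.0195]
```

Request:
{"api": "step_arm", "payload": {"fingers": [-0.3, -0.3, -0.3, -0.3, -0.3, -0.3, -0.3, -0.3, -0.3, -0.3], "travel": [[-0.1, 0.24, 0], [-0.14, 0.32, 0], [-0.14, 0.32, 0], [-0.14, 0.32, 0], [-0.14, 0.32, 0], [-0.105, 0.265, 0], [0, 0, 0.3], [0, 0, 0.3], [0, 0, 0.2], [0, 0, 0]], "twist": [0, 0, 0, 0, 0, 0, 0, 0, 0, 0]}}

```text
time_s: 40.02
position: [0.6162, -0.039, -0.0014]
tool_rot: [[-0.07, 0.998, -0.005], [0.998, 0.07, 0.001], [0.002, -0.005, -1.0]]
ft_force: [0.2, -0.3, -0.1]
grip_width: 0.0591
gripper_force: 27.3
```

Request:
{"api": "step_arm", "payload": {"fingers": [-0.3, -0.3], "travel": [[0, 0, 0.1], [0, 0, 0]], "twist": [0, 0]}}

```text
time_s: 40.28
position: [0.6174, -0.0393, -0.0091]
tool_rot: [[-0.07, 0.998, -0.001], [0.998, 0.07, 0.0], [0.0, -0.001, -1.0]]
ft_force: [-0.3, -0.3, 0.1]
grip_width: 0.059
gripper_force: 27.3
```

Run:
```python
from h import *
plan(.617,-.039,-.026,4.1)
im,d=optics.get_image("side"); fit("side",im,d,OB=dict(tin=((.617,-.039),.05,.028,.06),sb=OB["standbase"]))
```

```text
t 40.27 p [ 0.6174 -0.0393 -0.0091] cur 4.0 tilt [-0.001  0.    -1.   ] w 0.059 q6 -18.6 F [-0.3 -0.3  0.1]
  twist -0.0004 then travel [ 0.0033 -0.0042  0.1692]
side tin 723 rect [616.7 -42.4] [80.4 54.6] 28.7 circ [617.4 -39.6] 44.5 z 0.0399
side sb 1593 rect [ 621.7 -123.4] [135.  146.4] 0.3 circ [ 621.1 -134. ] 88.9 z 0.0154
```

Request:
{"api": "step_arm", "payload": {"fingers": [-0.3, -0.3, -0.3, -0.3, -0.3, -0.3, -0.3], "travel": [[0, 0, 0.08], [0, 0, 0.05], [0, 0, 0.02], [0, 0, 0.01], [0, 0, 0.01], [0, 0, 0], [0, 0, 0]], "twist": [0, 0, 0, 0, 0, 0, 0]}}

```text
time_s: 41.2
position: [0.6177, -0.0393, -0.0257]
tool_rot: [[-0.07, 0.998, 0.0], [0.998, 0.07, -0.0], [-0.0, 0.0, -1.0]]
ft_force: [0.4, 0.4, -1.3]
grip_width: 0.0589
gripper_force: 27.3
```

Request:
{"api": "step_arm", "payload": {"fingers": [-0.3, -0.3, -0.3, -0.3], "travel": [[0, 0, 0.007], [0, 0, 0.006], [0, 0, 0], [0, 0, 0]], "twist": [0, 0, 0, 0]}}

```text
time_s: 41.7
position: [0.6177, -0.0394, -0.0265]
tool_rot: [[-0.07, 0.998, 0.0], [0.998, 0.07, -0.0], [-0.0, 0.0, -1.0]]
ft_force: [-1.7, 0.2, 5.9]
grip_width: 0.0588
gripper_force: 27.9
```

Request:
{"api": "step_arm", "payload": {"fingers": [-0.5, -0.65, -0.8, -0.8, -0.8, -0.8, -0.8, -0.8, -0.8, -0.8], "travel": [[0, 0, 0], [0, 0, 0], [0, 0, 0], [0, 0, -0.1], [0, 0, -0.3], [0, 0, -0.4], [0, 0, -0.4], [0, 0, -0.2], [0, 0, 0], [0, 0, 0]], "twist": [0, 0, 0, 0, 0, 0, 0, 0, 0, 0]}}

```text
time_s: 42.95
position: [0.6171, -0.0392, 0.112]
tool_rot: [[-0.07, 0.998, -0.002], [0.998, 0.07, 0.0], [0.001, -0.002, -1.0]]
ft_force: [0.3, 0.8, -0.1]
grip_width: 0.077
gripper_force: 0.0
```

Run:
```python
from h import *
plan(.44,-.12,.12,4.1); plan(.4899,-.3346,.12,4.1)
```

```text
t 42.95 p [ 0.6171 -0.0392  0.112 ] cur 4.0 tilt [-0.002  0.    -1.   ] w 0.077 q6 -18.6 F [ 0.3  0.8 -0.1]
  twist -0.0003 then travel [-0.6792 -1.8244 -0.0774]
t 42.95 p [ 0.6171 -0.0392  0.112 ] cur 4.0 tilt [-0.002  0.    -1.   ] w 0.077 q6 -18.6 F [ 0.3  0.8 -0.1]
  twist -0.0003 then travel [-2.8554 -1.4801 -0.079 ]
```

Request:
{"api": "step_arm", "payload": {"fingers": [-0.8, -0.8, -0.8, -0.8, -0.8, -0.8, -0.8, -0.8, -0.8, -0.8], "travel": [[-0.16, -0.45, 0], [-0.17, -0.46, 0], [-0.17, -0.46, 0], [-0.18, -0.45, 0], [-0.36, 0.055, 0], [-0.36, 0.055, 0], [-0.36, 0.06, 0], [-0.36, 0.06, 0], [-0.36, 0.06, 0], [-0.375, 0.05, 0]], "twist": [0, 0, 0, 0, 0, 0, 0, 0, 0, 0]}}

```text
time_s: 44.2
position: [0.4899, -0.3353, 0.1115]
tool_rot: [[-0.07, 0.998, -0.002], [0.998, 0.07, 0.002], [0.002, -0.002, -1.0]]
ft_force: [0.3, -0.0, 0.2]
grip_width: 0.0762
gripper_force: 0.0
```

Request:
{"api": "step_arm", "payload": {"fingers": [-0.8, -0.8, -0.8], "travel": [[0, 0, 0], [0, 0, 0.2], [0, 0, 0]], "twist": [0, 0, 0]}}

```text
time_s: 44.58
position: [0.4892, -0.3329, 0.0911]
tool_rot: [[-0.071, 0.997, -0.003], [0.997, 0.071, 0.003], [0.004, -0.003, -1.0]]
ft_force: [0.6, -0.2, 0.1]
grip_width: 0.0766
gripper_force: 0.0
```

Run:
```python
from h import *
plan(.490,-.3346,-.014,4.1)
for n in("side","top"):
    im,d=optics.get_image(n); fit(n,im,d,OB=dict(reel=OB["reel"],tin=((.617,-.039),.05,.018,.032)))
```

```text
t 44.58 p [ 0.4892 -0.3329  0.0911] cur 4.1 tilt [-0.003  0.003 -1.   ] w 0.0766 q6 -49.8 F [ 0.6 -0.2  0.1]
  twist -0.0002 then travel [-0.0215  0.0102  1.0513]
side reel 895 rect [ 489.6 -335.7] [52.7 52.1] 73.0 circ [ 489.1 -335.5] 27.7 z 0.0491
side tin few
top reel 541 rect [ 490.8 -333.6] [51.9 51.8] 39.1 circ [ 491.1 -333.9] 26.7 z 0.0499
top tin 597 rect [617.9 -38.1] [58.5 58.4] 0.9 circ [618.7 -38.3] 30.1 z 0.0229
```

Request:
{"api": "step_arm", "payload": {"fingers": [-0.8, -0.8, -0.8, -0.8, -0.8, -0.8, -0.8, -0.8], "travel": [[-0.018, 0.008, 0.2], [0, 0, 0.25], [0, 0, 0.25], [0, 0, 0.2], [0, 0, 0.1], [0, 0, 0.05], [0, 0, 0], [0, 0, 0]], "twist": [0, 0, 0, 0, 0, 0, 0, 0]}}

```text
time_s: 45.68
position: [0.4913, -0.3366, -0.0114]
tool_rot: [[-0.07, 0.998, 0.001], [0.998, 0.07, -0.001], [-0.001, 0.001, -1.0]]
ft_force: [1.0, -0.6, -0.0]
grip_width: 0.0772
gripper_force: 0.0
```

Request:
{"api": "step_arm", "payload": {"fingers": [-0.65, -0.55, -0.45, -0.35, -0.25, -0.2, -0.2], "travel": [[0, 0, 0], [0, 0, 0], [0, 0, 0], [0, 0, 0], [0, 0, 0], [0, 0, 0], [0, 0, 0]], "twist": [0, 0, 0, 0, 0, 0, 0], "force": 40}}

```text
time_s: 46.55
position: [0.4909, -0.3363, -0.0118]
tool_rot: [[-0.07, 0.998, -0.0], [0.998, 0.07, -0.0], [-0.0, -0.0, -1.0]]
ft_force: [-2.9, 1.0, 4.6]
grip_width: 0.0531
gripper_force: 41.7
```

Request:
{"api": "step_arm", "payload": {"fingers": [-0.2, -0.2, -0.2, -0.2, -0.2, -0.2, -0.2, -0.2], "travel": [[0, 0, -0.03], [0, 0, -0.1], [0, 0, -0.25], [0, 0, -0.3], [0, 0, -0.3], [0, 0, -0.4], [0, 0, 0], [0, 0, 0]], "twist": [0, 0, 0, 0, 0, 0, 0, 0]}}

```text
time_s: 47.55
position: [0.4907, -0.3358, 0.1252]
tool_rot: [[-0.07, 0.998, -0.001], [0.998, 0.07, 0.001], [0.001, -0.001, -1.0]]
ft_force: [-0.0, 0.6, -2.5]
grip_width: 0.0526
gripper_force: 42.6
```

Run:
```python
from h import *
plan(.43,-.10,.125,4.1); plan(.44,.28,.125,4.1);plan(.5942,.2941,.125,4.1)
im,d=optics.get_image("side")
cv2.imwrite("pics/g4.png",cv2.resize(im[220:420,220:420],(600,600),interpolation=2))
```

```text
t 47.55 p [ 0.4907 -0.3358  0.1252] cur 4.0 tilt [-0.001  0.001 -1.   ] w 0.0526 q6 -49.8 F [-0.   0.6 -2.5]
  twist -0.0003 then travel [ 2.3954 -0.4366  0.005 ]
t 47.55 p [ 0.4907 -0.3358  0.1252] cur 4.0 tilt [-0.001  0.001 -1.   ] w 0.0526 q6 -49.8 F [-0.   0.6 -2.5]
  twist -0.0003 then travel [ 6.1785 -0.0652  0.0091]
t 47.55 p [ 0.4907 -0.3358  0.1252] cur 4.0 tilt [-0.001  0.001 -1.   ] w 0.0526 q6 -49.8 F [-0.   0.6 -2.5]
  twist -0.0003 then travel [6.2089 1.483  0.0078]
```

View pics/g4.png

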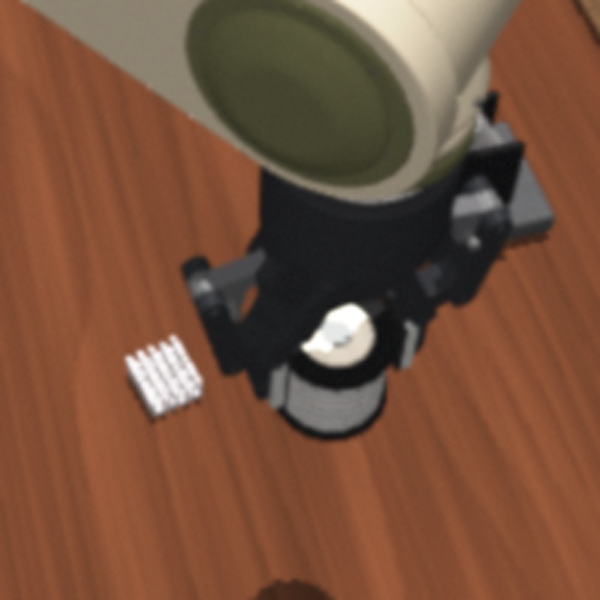

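Request:
{"api": "step_arm", "payload": {"fingers": [-0.2, -0.2, -0.2, -0.2, -0.2, -0.2, -0.2, -0.2, -0.2, -0.2], "travel": [[0.3, -0.055, 0], [0.42, -0.076, 0], [0.42, -0.076, 0], [0.42, -0.076, 0], [0.42, -0.076, 0], [0.415, -0.078, 0], [0.42, 0.041, 0], [0.42, 0.041, 0], [0.42, 0.041, 0], [0.42, 0.041, 0]], "twist": [0, 0, 0, 0, 0, 0, 0, 0, 0, 0]}}

```text
time_s: 48.85
position: [0.4345, 0.0697, 0.125]
tool_rot: [[-0.07, 0.998, -0.002], [0.998, 0.07, 0.0], [0.0, -0.002, -1.0]]
ft_force: [0.3, 0.4, -2.0]
grip_width: 0.0533
gripper_force: 42.7
```

Request:
{"api": "step_arm", "payload": {"fingers": [-0.2, -0.2, -0.2, -0.2, -0.2, -0.2, -0.2, -0.2, -0.2, -0.2], "travel": [[0.42, 0.041, 0], [0.42, 0.041, 0], [0.42, 0.041, 0], [0.42, 0.041, 0], [0.42, 0.041, 0], [0, 0.35, 0], [0.01, 0.4, 0], [0.01, 0.4, 0], [0.01, 0.35, 0], [0, 0, 0]], "twist": [0, 0, 0, 0, 0, 0, 0, 0, 0, 0]}}

```text
time_s: 50.1
position: [0.5913, 0.2922, 0.1234]
tool_rot: [[-0.069, 0.998, -0.003], [0.998, 0.069, -0.001], [-0.001, -0.003, -1.0]]
ft_force: [-0.9, -0.5, -2.4]
grip_width: 0.0532
gripper_force: 43.0
```

Run:
```python
from h import *
plan(.5942,.2926,-.010,4.1)
```

```text
t 50.1 p [0.5913 0.2922 0.1234] cur 4.0 tilt [-0.003 -0.001 -1.   ] w 0.0532 q6 12.1 F [-0.9 -0.5 -2.4]
  twist -0.0007 then travel [0.0023 0.0328 1.3341]
```

Request:
{"api": "step_arm", "payload": {"fingers": [-0.2, -0.2, -0.2, -0.2, -0.2, -0.2, -0.2, -0.2], "travel": [[0, 0, 0], [0, 0, 0.2], [0, 0, 0.3], [0, 0, 0.3], [0, 0, 0.25], [0, 0, 0.1], [0, 0, 0], [0, 0, 0]], "twist": [0, 0, 0, 0, 0, 0, 0, 0]}}

```text
time_s: 51.1
position: [0.5906, 0.293, 0.0122]
tool_rot: [[-0.071, 0.998, 0.002], [0.998, 0.071, 0.001], [0.0, 0.002, -1.0]]
ft_force: [0.2, -0.3, -1.1]
grip_width: 0.0531
gripper_force: 43.0
```

Run:
```python
from h import *
plan(.5942,.2926,-.011,4.1)
```

```text
t 51.1 p [0.5906 0.293  0.0122] cur 4.0 tilt [ 0.002  0.001 -1.   ] w 0.0531 q6 12.1 F [ 0.2 -0.3 -1.1]
  twist -0.0003 then travel [-0.0065  0.0347  0.232 ]
```

Request:
{"api": "step_arm", "payload": {"fingers": [-0.2, -0.2, -0.2, -0.2, -0.2, -0.2, -0.2, -0.2], "travel": [[-0.006, 0.034, 0.08], [0, 0, 0.08], [0, 0, 0.05], [0, 0, 0.015], [0, 0, 0.007], [0, 0, 0.005], [0, 0, 0], [0, 0, 0]], "twist": [0, 0, 0, 0, 0, 0, 0, 0]}}

```text
time_s: 52.1
position: [0.5933, 0.2923, -0.0118]
tool_rot: [[-0.071, 0.998, -0.0], [0.998, 0.071, -0.0], [-0.0, -0.0, -1.0]]
ft_force: [-5.1, -2.1, 7.3]
grip_width: 0.053
gripper_force: 43.8
```

Contact. Releasing and retreating upward.

Request:
{"api": "step_arm", "payload": {"fingers": [-0.4, -0.6, -0.8, -0.8, -0.8, -0.8, -0.8, -0.8, -0.8, -0.8], "travel": [[0, 0, 0], [0, 0, 0], [0, 0, 0], [0, 0, -0.1], [0, 0, -0.3], [0, 0, -0.4], [0, 0, -0.4], [0, -0.3, -0.3], [0, -0.4, 0], [0, -0.4, 0]], "twist": [0, 0, 0, 0, 0, 0, 0, 0, 0, 0]}}

```text
time_s: 53.35
position: [0.4829, 0.2846, 0.1383]
tool_rot: [[-0.07, 0.998, 0.002], [0.998, 0.07, 0.001], [0.0, 0.002, -1.0]]
ft_force: [1.4, 1.0, 0.7]
grip_width: 0.077
gripper_force: 0.0
```

Request:
{"api": "step_arm", "payload": {"fingers": [-0.8, -0.8, -0.8, -0.8], "travel": [[0.4, -0.1, 0], [0.4, 0, 0], [0, 0, 0], [0, 0, 0]], "twist": [0, 0, 0, 0]}}

```text
time_s: 53.85
position: [0.4683, 0.3635, 0.1376]
tool_rot: [[-0.071, 0.998, 0.0], [0.998, 0.071, -0.0], [-0.0, 0.0, -1.0]]
ft_force: [0.2, -0.4, -0.3]
grip_width: 0.0765
gripper_force: 0.0
```

Run:
```python
from h import *
O=dict(cop=((.606,.135),.06,.061,.073),sink=((.606,.135),.06,.090,.105),wb=((.606,.135),.06,.125,.138),kn=((.606,.135),.06,.15,.166),tin=((.617,-.039),.05,.018,.032),reel=((.594,.294),.05,.044,.056),flux=OB["flux"],spare=OB["spare"])
for n in("side","top"):
    im,d=optics.get_image(n); fit(n,im,d,OB=O); cv2.imwrite(f"pics/f_{n}.png",im)
```

```text
side cop 292 rect [604.4 133. ] [57.1 80.8] 4.0 circ [604.1 133.9] 47.7 z 0.0654
side sink 187 rect [604.5 133.3] [45.  62.9] 3.8 circ [603.1 133.4] 37.0 z 0.0965
side wb 223 rect [604.5 133. ] [40.5 42.5] 3.4 circ [604.5 133.1] 28.2 z 0.1304
side kn 66 rect [604.5 134.2] [18.2 16.2] 35.1 circ [604.4 135.1] 11.2 z 0.1574
side tin 499 rect [615.7 -37.7] [61.7 55.8] 28.2 circ [617.4 -40.3] 31.5 z 0.0223
side reel 252 rect [591.9 291.2] [53.9 53.9] 8.1 circ [592.9 292.8] 28.6 z 0.0489
side flux 57 rect [438.2 134.7] [18.2 17.2] 30.1 circ [437.8 135.6] 10.3 z 0.0827
side spare 166 rect [ 432.9 -234.5] [31.  36.7] 13.4 circ [ 433.8 -233.6] 22.8 z 0.0122
top cop 337 rect [606.2 136.7] [55.7 79.8] 3.7 circ [606.4 136.4] 48.0 z 0.0663
top sink 138 rect [606.2 135.7] [43.9 60.5] 4.2 circ [606.5 135.7] 37.2 z 0.0973
top wb 348 rect [605.7 136.5] [40.7 39.3] 0.8 circ [605.5 136.2] 26.6 z 0.132
top kn 81 rect [606.  136.2] [16.5 15.8] 45.6 circ [605.7 136.7] 8.8 z 0.1598
top tin 598 rect [618.3 -39. ] [58.5 58.5] 45.5 circ [618.5 -38.7] 29.8 z 0.0229
top reel 485 rect [594.8 293.5] [52. 52.] 86.9 circ [594.4 294. ] 27.1 z 0.0503
top flux 73 rect [440.9 138.2] [16.2 18.2] 1.1 circ [440.8 138.1] 9.6 z 0.0845
top spare 98 rect [ 434.8 -233.6] [30.  36.5] 12.3 circ [ 435.3 -233.2] 23.1 z 0.0136
```

View pics/f_side.png

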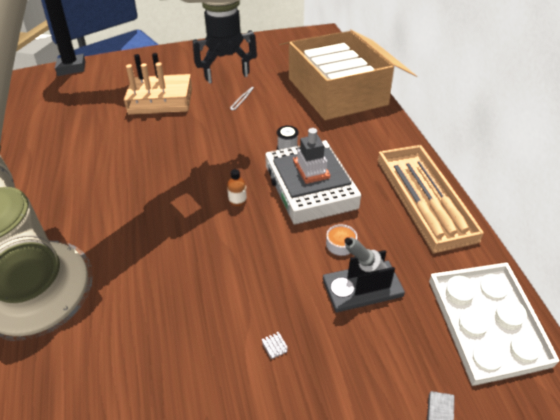

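The side picture shows the stack on the plate (312,165), the tin in the gap (342,240), the reel at the far end (288,138), and the flux bottle and spare sink unmoved. The gripper touches nothing.

```bash
python3 -c "
from rig import close_job
print(close_job())"
```

```text
the job is handed in; nothing more can be done
None
```

I handed the job in at about 54 s: the copper base, heat sink and weight are stacked within about 1 mm of the plate's middle, the tin is mid-gap, and the flux bottle and spare sink haven't moved; "4 cm off" could mean to the reel's edge or its centre, so I put it between, with its edge about 3 cm and its centre about 6 cm from the plate's end.

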